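Bin the broken cup foot and ease the spring flap shut

TASK

Drop the broken terracotta cup foot into the grey shard bin through its open top, then bring the orange spring flap down until it is fully shut, easing it all the way instead of letting it slam. Leave the whole terracotta cup standing where it is.

Things in the scene. Friction and masses are not known exactly. Their poses are not given: they have to be found in the camera images.
- shard_mid (a point): Loose broken foot of a small terracotta cup, standing on the bench: a hollow round stump, 44 mm across at the bottom, 50 mm at 30 mm height, jagged wall remnants on one side up to about 58 mm; about 0.09 kg. This point is on its axis, 18 mm above its underside, where it is 47 mm wide; grip it from above in any yaw. A whole terracotta cup and a white cup stand near.
- cup_mid (a point): The whole terracotta cup, loose, 64 mm across the rim and 75 mm tall, not to be disturbed. This point is its centre, half-way up.
- bin: Open-topped grey sheet-steel shard bin, fixed: 140 mm (its x) by 180 mm (its y) by 130 mm high, walls 4 mm, with an orange flap as lid. Origin: centre of its underside, z up; its front is the -x face, turned roughly to the robot. The flap's hinge line runs along the bin's y at x = +70 mm, z = 134 mm (far rim).
- flap (a joint): How far the orange flap (136 x 180 x 5 mm, 0.15 kg) is lowered, rad: 0 stands open (97 degrees up from shut), 1.7 is shut, level on the bin; -0.25 is its back stop. Starts -0.12 to 0.1. Over-centre spring: it stays where left up to about 0.1; beyond about 0.15 the spring pulls it shut (up to about 2.3 N at the grip near mid-swing, 1 N when shut) and, let go, it slams.
- flap_grip (a point): Centre of the flap's black barrel grip: 36 mm long along the bin's y, 18 mm diameter, on a 12 mm wide stem, 37 mm beyond the flap's free edge. With a = 1.7 - flap, in the bin's frame: x = 70 - 175 cos(a), y = 0, z = 134 + 175 sin(a) mm. Pinch its two flat ends from above, fingers closing along the bin's y; it turns between the fingers as a hand pointing down follows the arc.
Not all that is in view belongs to the job. Leave any purple look-alike of the part that bears shard_mid alone.

How it is judged (in metres and radians):
On the way:
1. the broken cup foot lies in the bin while the flap still stands open (x of shard_mid in the frame of bin between -0.066 and 0.066 m and y of shard_mid in the frame of bin between -0.086 and 0.086 m and z of shard_mid in the frame of bin between 0 and 0.1 m and value of joint flap below 0.5 rad and contact force between the fingers and shard below 0.1 N), for 0.2 s.
At the end, for the whole second after the job is handed in: The broken cup foot is inside the bin, the flap is shut (above 1.64 rad, that is its grip within about 10 mm of home), and the whole terracotta cup stands upright within 20 mm of where it stood (x of shard_mid in the frame of bin between -0.066 and 0.066 m and y of shard_mid in the frame of bin between -0.086 and 0.086 m and z of shard_mid in the frame of bin between 0 and 0.1 m and value of joint flap above 1.64 rad and distance of cup_mid from where it was at the start of the episode below 0.02 m and angle between cup_mid's own z axis and vertical below 0.17 rad); the robot touches nothing.
It fails at once if the flap slams: it swings shut faster than 4 rad/s (its grip faster than 0.7 m/s) (velocity of joint flap above 4 rad/s).
It fails at once if the whole terracotta cup is moved by more than 20 mm or tipped by more than 10 degrees (distance of cup_mid from where it was at the start of the episode above 0.02 m or angle between cup_mid's own z axis and vertical above 0.17 rad).
It also fails if it takes over 58 s, if anything falls off the work surface, if the arm or the gripper's body presses on something with over 40 N, if the wrist force passes 120 N, or if a joint passes its speed limit or range.

ROBOT

A 6-joint arm with a two-finger parallel gripper is mounted at the origin on the work surface. World frame = base frame: x ahead of the robot, y to its left, z up, the work surface at z = 0. Lengths are in m, angles in degrees, forces in N, time in s.
With the tool pointing down it reaches from about 0.375 to 0.9 m from the base axis. Payload 3.1 kg.
Tool frame: the origin (TCP) lies at the very end of the fingers, on their centre line; the grasp point (between the pads) lies bot.grip_point_offset behind it (bot.grip_point_offset is the distance from the TCP to the grasp point, in m); z points along the fingers, y is the line along which they close (so a half turn about z gives the same grasp; the last joint's range is limited). The gripper opens to 87 mm and grips with 3 to 60 N. Pads are 19 mm wide; open, the fingers measure 117 mm over their backs; the gripper's body (75 mm by 190 mm) begins 51 mm behind the grasp point.
Start: joints at [-77.836, 30.224, 82.088, -0, 67.689, -10.227], TCP at [0.238, -0.578, 0.223] pointing down, gripper open.
Joint ranges: [-176.69, 176.69], [-43.24, 126.21], [12.49, 139.97], [-82, 262], [0, 151.66], [-163.58, 163.58]. Speed limits (degrees/s): [159.86, 159.86, 180, 180, 180, 180].

INTERFACE

Orientations are given as a 3x3 rotation matrix whose columns are the frame's x, y, z axes.
In Python, from rig import bot, viewer, ticket gives the robot as it stands.
- The arm moves only by the tool servo_tool, never from a script. Its argument "targets" is a list of rows, each an object with "offset": the shift along the tool's x, y, z in m, a list of three; "dr": the turn, a rotation vector about the tool's x, y, z in degrees, a list of three. In form: [{"offset": [x, y, z], "dr": [ax, ay, az]}, ...]. A call has 1 to 20 rows; each row is the pose to reach, as a shift and turn from the pose commanded when the call began, along the tool's axes at that moment; what a row does not reach only later rows make up. A row lasts 1/12 s, in which the tool goes at most 41.7 mm and 7.16 degrees, less where a joint would pass 70% of its speed; a pose out of reach is approached as far as the arm can. A call with a gripper value outside its range is refused whole. "gripper" is the gripper command: -1 is fully open, 1 is shut, values between are in proportion, set as the call begins (left out, the last holds). The fingers move at their own pace and stop on an object; the grip force is fixed at half the most. Time passes only in rows, so rows that repeat a pose let the fingers close. It gives the time, the measured TCP pose, the force, the opening and the grip force at its end, in the units of the state.
- bot.read_state(): the state, without advancing time (a new reading comes with each control period).
- viewer.capture(name): name is "side" or "top" or "wrist"; returns a dict with "color" (384x512x3 uint8, red, green, blue), "camera_matrix" (3x3 intrinsics, pixels), "R" (3x3) and "t" (3): a world point X has camera coordinates R X + t. Camera axes: x right, y down, z forward; pixel columns grow to the right and rows downward; lengths in m; the calibration is good to about 2 mm. The wrist camera is an equidistant fisheye: a pixel r from the principal point sees the ray r / f radians off the axis. A picture is of the moment at which its call begins. There is no depth.
- ticket.hand_in(): hands the job in; it is judged then, once.
The state is a dict: "time_s": time; "joint_positions": joint angles; "qvel": joint speeds; "tau": joint torques, N m; "position": TCP position; "tcp_rot": TCP orientation; "force": force on the tool from outside, world axes, zero at the start; "moment": the same for the moment, N m; "opening": opening from 0.0 (shut) to 1.0 (fully open); "grasp_force": force on a finger pad.
Only numpy, scipy, OpenCV 4.12 (cv2) and the standard library are available. Lean on these libraries where they do the work, as an engineer would, in place of code of your own. Each camera call takes 0.05 s, during which the arm holds its last target. There are 200 camera calls.

## Working session

There is one attempt and no reset: what is moved stays moved. The work goes in short steps, Python scripts to look and compute and a tool call to move; the robot and the scene stay as the last step left them, time stands still between calls to the robot, and variables do not carry over. Pictures are saved under pics/ and viewed, at most 10 in all, crops included, and the job is handed in when it is done.

Besides the shell and the picture viewer there is one more tool, called after "Request:" as name([rows], argument=value, ...), one row to a line, values as JSON. servo_tool: Moves the arm, as the interface text tells. Its arguments: {"type":"object","properties":{"targets":{"type":"array"},"gripper":{"type":"number"}},"required":["targets"]}

```bash
mkdir -p pics; cat > h.py <<'E'
import numpy as np,cv2
from rig import bot,viewer,ticket
def cap(n,f):
    c=viewer.capture(n); cv2.imwrite(f'pics/{f}.png',c['color'][:,:,::-1]); np.savez(f'pics/{f}.npz',**{k:c[k] for k in('color','camera_matrix','R','t')}); return c
def ray(c,u,v,fish=False):
    K=c['camera_matrix']; a=np.array([(u-K[0,2])/K[0,0],(v-K[1,2])/K[1,1]])
    if fish:
        r=np.linalg.norm(a); d=np.array([*(a/max(r,1e-9)*np.sin(r)),np.cos(r)])
    else: d=np.array([*a,1.])
    return -c['R'].T@c['t'], c['R'].T@d
def onz(c,u,v,z,fish=False):
    o,d=ray(c,u,v,fish); return o+d*(z-o[2])/d[2]
def proj(c,X):
    K=c['camera_matrix']; p=c['R']@np.array(X)+c['t']; return (K@p/p[2])[:2]
E
python3 - <<'E'
from h import *
a=cap('top','top0');b=cap('side','side0')
im=np.hstack([a['color'],b['color']])[:,:,::-1]
cv2.imwrite('pics/both.png',np.vstack([a['color'],b['color']])[:,:,::-1][:, :])
for c in(a,b): print(c['camera_matrix'].round(1).tolist(),(-c['R'].T@c['t']).round(3))
s=bot.read_state();print(s,bot.grip_point_offset)
E
```

```text
[[480.6, 0.0, 251.9], [0.0, 480.6, 187.1], [0.0, 0.0, 1.0]] [ 0.413 -0.057  1.486]
[[434.6, 0.0, 249.6], [0.0, 434.6, 185.4], [0.0, 0.0, 1.0]] [0.124 0.615 0.773]
{'time_s': 0.1, 'joint_positions': array([-7.78372006e+01,  3.02731010e+01,  8.21474638e+01, -2.30090370e-03,
        6.76879757e+01, -1.02249873e+01]), 'qvel': array([ 0.08420499, -0.07922542, -0.17317554,  0.09425651,  0.06339687,
       -0.04524318]), 'tau': array([-6.97926152e-04, -4.40986061e+01, -1.77149552e+01,  6.33530156e-02,
        5.33609244e-02, -3.65283518e-05]), 'position': array([ 0.23794916, -0.57724217,  0.22168402]), 'tcp_rot': array([[ 9.24621487e-01,  3.80887012e-01, -4.35447050e-04],
       [ 3.80887143e-01, -9.24619697e-01,  1.84403896e-03],
       [ 2.99747570e-04, -1.87089423e-03, -9.99998205e-01]]), 'force': array([ 0.34488898,  0.90270447, -0.58340141]), 'moment': array([ 0.01194624, -0.00929106,  0.01686394]), 'grasp_force': 0.0, 'opening': 1.0004509276574203} 0.0187
```

View pics/top0.png

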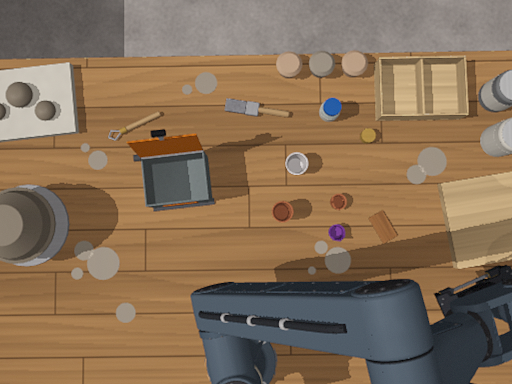

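View pics/side0.png

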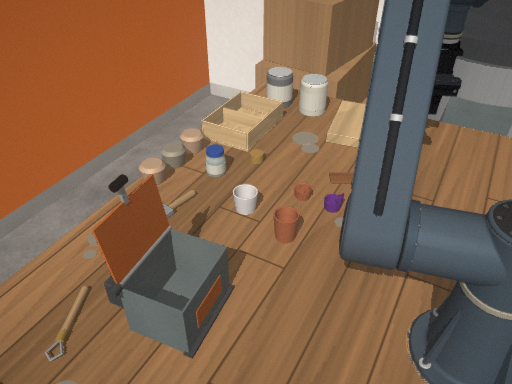

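The top view shows the whole terracotta cup at (283,211), a small terracotta stump at (339,201), a purple look-alike at (337,233), the white cup at (297,163) and an ochre thing at (369,135). The stump at (339,201), side (303,190), fits shard_mid: it is terracotta, short and jagged. I'll confirm it in an enlarged crop.

```bash
python3 - <<'E'
from h import *
a=cv2.imread('pics/top0.png');b=cv2.imread('pics/side0.png')
r=lambda im,x,y,w,h,s:cv2.resize(im[y:y+h,x:x+w],None,fx=s,fy=s,interpolation=cv2.INTER_CUBIC)
A=r(a,120,120,100,100,4);B=r(a,265,150,100,100,4);C=r(b,100,170,133,66*2,3);C=r(b,96,170,160,200,2)
D=r(b,270,160,100,100,2)
out=np.zeros((600,800,3),np.uint8);out[:300,:400]=A[50:350];out[:400,400:800]=B
out[300:600,0:320]=cv2.resize(r(b,96,170,160,190,1),(320,300),interpolation=cv2.INTER_CUBIC)[:300];out[400:600,400:600]=D
cv2.imwrite('pics/crop1.png',out)
E
```

```text
(no output)
```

View pics/crop1.png

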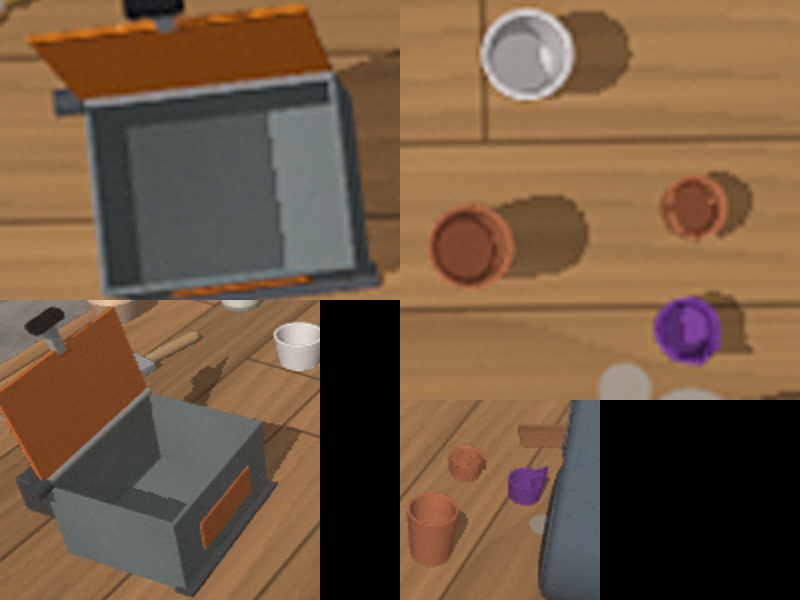

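The crop confirms it: the terracotta stump at top (338.8,201.8) has a jagged rim and is small. The whole cup is taller and smooth, and the look-alike is purple.

```bash
cat >> h.py <<'E'
E
python3 - <<'E'
from h import *
from scipy.optimize import least_squares
a=dict(np.load('pics/top0.npz'));b=dict(np.load('pics/side0.npz'))
L={(1,1):(141,158.75),(1,-1):(203.75,151.25),(-1,1):(146.25,205.75),(-1,-1):(210,200.5)}
S={(1,-1):(171,229),(-1,-1):(227.5,249),(-1,1):(185,310.6),(1,1):(122,290)}
for k,v in L.items(): print(k,onz(a,*v,.13).round(3))
def w(p,l): 
    c,s=np.cos(p[2]),np.sin(p[2]); return [p[0]+c*l[0]-s*l[1],p[1]+s*l[0]+c*l[1],l[2]]
def res(p):
    r=[]
    for c,M in((a,L),(b,S)):
        for k,v in M.items(): r+=list(proj(c,w(p,(k[0]*.07,k[1]*.09,.13)))-v)
    return r
q=least_squares(res,[.5,.2,.1]).x;print('bin',q.round(4),np.degrees(q[2]),np.round(res(q),1))
for f in(-.12,0,.1):
    A=1.7-f;X=w(q,(.07-.175*np.cos(A),0,.134+.175*np.sin(A)));print(f,np.round(X,3),proj(a,X),proj(b,X))
print('shard top z.04',onz(a,338.75,201.75,.035),'side',onz(b,302.5,190,.025))
print('cup',onz(a,282,211.5,.075),'purple',onz(a,337,233,.04),'white',onz(a,296.8,163.5,.07))
s=bot.read_state();R=s['tcp_rot'];print('tool d to above shard',R.T@(np.array([*onz(a,338.75,201.75,.035)[:2],.2])-s['position']))
E
```

```text
(1, 1) [0.602 0.27  0.13 ]
(1, -1) [0.621 0.091 0.13 ]
(-1, 1) [0.468 0.255 0.13 ]
(-1, -1) [0.48  0.074 0.13 ]
bin [0.5414 0.1755 0.1061] 6.080464337284151 [-0.8  0.1 -0.8  0.  -0.9  1.9 -1.5 -0.5  0.1 -1.4  1.7 -3.5  0.4  1.8
 -1.7 -2.1]
-0.12 [0.654 0.187 0.304] [157.43629795 128.19895448] [113.27902054 181.88173239]
0 [0.633 0.185 0.308] [157.97974595 136.02057   ] [122.22861726 182.7754828 ]
0.1 [0.616 0.183 0.309] [158.60448596 142.82608573] [130.15373275 184.42561258]
shard top z.04 [ 0.47514159 -0.30494119  0.035     ] side [ 0.47397768 -0.29469273  0.025     ]
cup [ 0.44727342 -0.131279    0.075     ] purple [ 0.38152764 -0.2962722   0.04      ] white [ 0.58883098 -0.17804277  0.07      ]
tool d to above shard [ 0.32302266 -0.16139076  0.02208283]
```

Request:
servo_tool([
  {"offset": [0.02,-0.01,0],"dr": [0,0,1]},
  {"offset": [0.054,-0.027,0],"dr": [0,0,3]},
  {"offset": [0.088,-0.044,0.002],"dr": [0,0,5]},
  {"offset": [0.122,-0.061,0.004],"dr": [0,0,7]},
  {"offset": [0.156,-0.078,0.006],"dr": [0,0,9]},
  {"offset": [0.19,-0.095,0.01],"dr": [0,0,11]},
  {"offset": [0.224,-0.112,0.013],"dr": [0,0,13]},
  {"offset": [0.258,-0.129,0.016],"dr": [0,0,14.5]},
  {"offset": [0.292,-0.146,0.019],"dr": [0,0,16]},
  {"offset": [0.313,-0.157,0.021],"dr": [0,0,16.3]},
  {"offset": [0.322,-0.161,0.022],"dr": [0,0,16.3]},
  {"offset": [0.322,-0.161,0.022],"dr": [0,0,16.3]},
  {"offset": [0.322,-0.161,0.022],"dr": [0,0,16.3]},
], gripper=-1)

```text
time_s: 1.18
position: [0.4743, -0.3067, 0.2004]
tcp_rot: [[0.994, 0.107, -0.001], [0.107, -0.994, -0.0], [-0.001, 0.0, -1.0]]
force: [-1.1, -0.1, -0.2]
opening: 0.998
grasp_force: 0.0
```

```bash
python3 - <<'E'
from h import *
c=cap('wrist','w1');cv2.imwrite('pics/w1b.png',c['color'][:,:,::-1])
print(bot.read_state()['position'],bot.read_state()['tcp_rot'].round(4).tolist(),c['camera_matrix'].round(1).tolist(),(-c['R'].T@c['t']).round(3))
o=c['R']@np.array([.475,-.302,.03])+c['t'];th=np.arctan2(np.hypot(*o[:2]),o[2]);K=c['camera_matrix'];print(o[:2]/np.hypot(*o[:2])*th*K[0,0]+K[:2,2])
E
```

```text
[ 0.47394627 -0.30737055  0.20048348] [[0.9944, 0.1058, -0.0005], [0.1058, -0.9944, -0.0007], [-0.0006, 0.0006, -1.0]] [[297.3, 0.0, 266.9], [0.0, 297.3, 197.5], [0.0, 0.0, 1.0]] [ 0.549 -0.298  0.362]
[263.05730938 179.86493612]
```

View pics/w1.png

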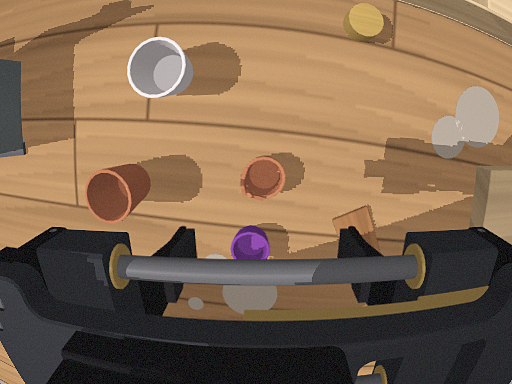

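The wrist view has the stump centred at (263,177), about 3 px from its predicted spot, with the purple one at (250,245) and the cup at (112,193). Next I refine and descend.

```bash
python3 - <<'E'
from h import *
c=dict(np.load('pics/w1.npz'))
im=c['color'][150:205,230:300].astype(int);hsv=cv2.cvtColor(im.astype(np.uint8),cv2.COLOR_RGB2HSV)
m=((hsv[...,0]<9)&(hsv[...,1]>110)).astype(np.uint8);n,_,st,ce=cv2.connectedComponentsWithStats(m);i=1+st[1:,4].argmax();print(st[i],ce[i]+[230,150])
for z in(.025,.03):print(onz(c,*(ce[i]+[230,150]),z,True))
E
```

```text
[17 37 18 11 56] [255.125      191.23214286]
[ 0.45932861 -0.29421884  0.025     ]
[ 0.46065192 -0.29428099  0.03      ]
```

Request:
servo_tool([
  {"offset": [0.003,-0.004,0.015],"dr": [0,0,0]},
  {"offset": [0.003,-0.004,0.045],"dr": [0,0,0]},
  {"offset": [0.003,-0.004,0.075],"dr": [0,0,0]},
  {"offset": [0.003,-0.004,0.105],"dr": [0,0,0]},
  {"offset": [0.003,-0.004,0.135],"dr": [0,0,0]},
  {"offset": [0.003,-0.004,0.16],"dr": [0,0,0]},
  {"offset": [0.003,-0.004,0.178],"dr": [0,0,0]},
  {"offset": [0.003,-0.004,0.189],"dr": [0,0,0]},
  {"offset": [0.003,-0.004,0.194],"dr": [0,0,0]},
  {"offset": [0.003,-0.004,0.194],"dr": [0,0,0]},
])

```text
time_s: 2.07
position: [0.4762, -0.3029, 0.0058]
tcp_rot: [[0.995, 0.104, -0.001], [0.104, -0.995, 0.001], [-0.001, -0.001, -1.0]]
force: [-0.2, 0.0, 0.0]
opening: 0.999
grasp_force: 0.0
```

Request:
servo_tool([
  {"offset": [0,0,0],"dr": [0,0,0]},
  {"offset": [0,0,0],"dr": [0,0,0]},
  {"offset": [0,0,0],"dr": [0,0,0]},
  {"offset": [0,0,0],"dr": [0,0,0]},
  {"offset": [0,0,0],"dr": [0,0,0]},
  {"offset": [0,0,0],"dr": [0,0,0]},
  {"offset": [0,0,0],"dr": [0,0,0]},
], gripper=1)

```text
time_s: 2.65
position: [0.4773, -0.3021, 0.0069]
tcp_rot: [[0.994, 0.106, 0.0], [0.106, -0.994, -0.001], [0.0, 0.001, -1.0]]
force: [-0.5, -0.2, 4.5]
opening: 0.563
grasp_force: 29.6
```

Request:
servo_tool([
  {"offset": [0,0,-0.015],"dr": [0,0,0]},
  {"offset": [0,0,-0.045],"dr": [0,0,0]},
  {"offset": [0,0,-0.08],"dr": [0,0,0]},
  {"offset": [0,0,-0.115],"dr": [0,0,0]},
  {"offset": [0.001,-0.007,-0.15],"dr": [0,0,0]},
  {"offset": [0.005,-0.03,-0.178],"dr": [0,0,0]},
  {"offset": [0.011,-0.06,-0.195],"dr": [0,0,0]},
  {"offset": [0.017,-0.095,-0.205],"dr": [0,0,0]},
  {"offset": [0.023,-0.13,-0.21],"dr": [0,0,0]},
  {"offset": [0.029,-0.165,-0.21],"dr": [0,0,0]},
  {"offset": [0.035,-0.2,-0.21],"dr": [0,0,0]},
  {"offset": [0.041,-0.235,-0.21],"dr": [0,0,0]},
  {"offset": [0.047,-0.27,-0.21],"dr": [0,0,0]},
  {"offset": [0.053,-0.305,-0.21],"dr": [0,0,0]},
  {"offset": [0.06,-0.34,-0.21],"dr": [0,0,0]},
  {"offset": [0.066,-0.375,-0.21],"dr": [0,0,0]},
  {"offset": [0.072,-0.41,-0.21],"dr": [0,0,0]},
  {"offset": [0.078,-0.44,-0.21],"dr": [0,0,0]},
  {"offset": [0.082,-0.46,-0.21],"dr": [0,0,0]},
  {"offset": [0.082,-0.468,-0.21],"dr": [0,0,0]},
])

```text
time_s: 4.32
position: [0.5088, 0.175, 0.2164]
tcp_rot: [[0.994, 0.11, 0.0], [0.11, -0.994, 0.001], [0.0, -0.001, -1.0]]
force: [-0.2, -0.2, 0.3]
opening: 0.558
grasp_force: 29.7
```

Request:
servo_tool([
  {"offset": [0,0,0.01],"dr": [0,0,0]},
  {"offset": [0,0,0.03],"dr": [0,0,0]},
  {"offset": [0,0,0.055],"dr": [0,0,0]},
  {"offset": [0,0,0.08],"dr": [0,0,0]},
  {"offset": [0,0,0.1],"dr": [0,0,0]},
  {"offset": [0,0,0.112],"dr": [0,0,0]},
  {"offset": [0,0,0.118],"dr": [0,0,0]},
  {"offset": [0,0,0.118],"dr": [0,0,0]},
])

```text
time_s: 4.98
position: [0.5075, 0.1704, 0.0967]
tcp_rot: [[0.995, 0.105, -0.004], [0.105, -0.995, -0.001], [-0.004, 0.0, -1.0]]
force: [-0.1, 1.0, 0.2]
opening: 0.562
grasp_force: 29.7
```

```bash
python3 - <<'E'
from h import *
cap('side','side1')
E
```

```text
(no output)
```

View pics/side1.png

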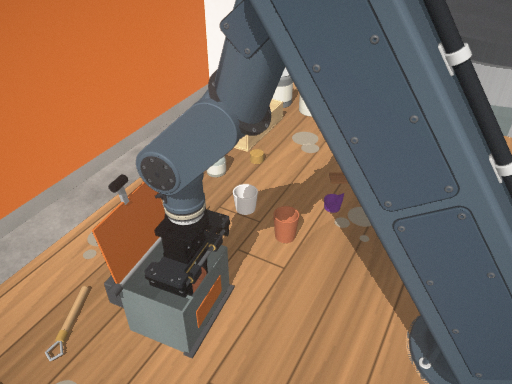

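The gripper is inside the bin with the foot in hand. The flap still stands open (grip at (119,184)) and the cup stands untouched at (286,224). Now I release the foot.

Request:
servo_tool([
  {"offset": [0,0,0],"dr": [0,0,0]},
  {"offset": [0,0,0],"dr": [0,0,0]},
  {"offset": [0,0,0],"dr": [0,0,0]},
  {"offset": [0,0,0],"dr": [0,0,0]},
  {"offset": [0,0,0],"dr": [0,0,0]},
  {"offset": [0,0,0],"dr": [0,0,0]},
], gripper=-1)

```text
time_s: 5.53
position: [0.5091, 0.1722, 0.099]
tcp_rot: [[0.994, 0.106, 0.001], [0.106, -0.994, 0.0], [0.001, 0.0, -1.0]]
force: [-0.6, -0.1, -0.1]
opening: 0.927
grasp_force: 0.0
```

Request:
servo_tool([
  {"offset": [0,0,-0.01],"dr": [0,0,0]},
  {"offset": [0,0,-0.035],"dr": [0,0,0]},
  {"offset": [0,0,-0.07],"dr": [0,0,0]},
  {"offset": [0,0,-0.105],"dr": [0,0,0]},
  {"offset": [0,0,-0.14],"dr": [0,0,0]},
  {"offset": [0,0,-0.175],"dr": [0,0,0]},
  {"offset": [0,0,-0.21],"dr": [0,0,0]},
  {"offset": [0,0,-0.245],"dr": [0,0,0]},
  {"offset": [0,0,-0.27],"dr": [0,0,0]},
  {"offset": [0,0,-0.285],"dr": [0,0,0]},
  {"offset": [0,0,-0.285],"dr": [0,0,0]},
  {"offset": [0,0,-0.285],"dr": [0,0,0]},
])

```text
time_s: 6.53
position: [0.5087, 0.1721, 0.3845]
tcp_rot: [[0.994, 0.106, 0.002], [0.106, -0.994, 0.0], [0.002, -0.0, -1.0]]
force: [-0.2, 0.5, -0.7]
opening: 1.0
grasp_force: 0.0
```

```bash
python3 - <<'E'
from h import *
c=cap('wrist','w2');s=cap('side','side2')
cv2.imwrite('pics/w2s.png',np.hstack([cv2.resize(c['color'],(480,360)),cv2.resize(s['color'][130:370,60:273],(320,360))])[:,:,::-1])
print(bot.read_state()['position'])
E
```

```text
[0.50779769 0.17189352 0.382139  ]
```

View pics/w2s.png

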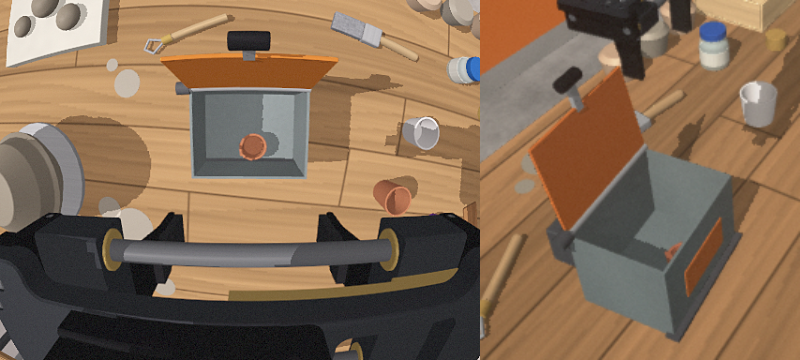

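The foot lies upright in the bin (composite (252,147)), and the flap still stands with its grip at composite (249,41), side (117.9,183.3). Next I fit the flap angle.

```bash
cat >> h.py <<'E'
def pfish(c,X):
    o=c['R']@np.array(X)+c['t'];r=np.hypot(*o[:2]);K=c['camera_matrix'];return o[:2]/r*np.arctan2(r,o[2])*K[0,0]+K[:2,2]
B=np.array([.5414,.1755,.1061])
def w(p,l):
    c,s=np.cos(p[2]),np.sin(p[2]); return np.array([p[0]+c*l[0]-s*l[1],p[1]+s*l[0]+c*l[1],l[2]])
def grip(f,B=B): A=1.7-f; return w(B,(.07-.175*np.cos(A),0,.134+.175*np.sin(A)))
E
python3 - <<'E'
from h import *
from scipy.optimize import least_squares
a,b,c=[dict(np.load(f'pics/{n}.npz')) for n in('top0','side2','w2')]
k=512/480
obs=[(proj,a,(158.25,134.5)),(proj,b,(117.9,183.3)),(pfish,c,(249*k,41*k))]
r=least_squares(lambda X:np.concatenate([f(q,X)-m for f,q,m in obs]),[.633,.185,.308]);print('tri',r.x,r.fun.round(1))
# refine the bin with wrist corners
W={(1,1):(191,90),(1,-1):(310,89),(-1,1):(192,178),(-1,-1):(307,178)}
L={(1,1):(141,158.75),(1,-1):(203.75,151.25),(-1,1):(146.25,205.75),(-1,-1):(210,200.5)}
S={(1,-1):(171,229),(-1,-1):(227.5,249),(-1,1):(185,310.6),(1,1):(122,290)}
def res(p):
    o=[]
    for f,q,M,s in((pfish,c,W,k),(proj,a,L,1),(proj,b,S,1)):
        for kk,v in M.items(): o+=list(f(q,w(p,(kk[0]*.07,kk[1]*.09,.13)))-np.array(v)*s)
    for f,q,m in obs:o+=list(f(q,grip(p[3],p))-m)
    return o
p=least_squares(res,[*B,0],loss='soft_l1').x;print('bin',p.round(4),np.round(res(p),1));print(grip(p[3],p),grip(p[3]))
E
```

```text
tri [0.64176038 0.18740471 0.30455542] [-0.9 -1.6  0.3  0.1  0.1  0.4]
bin [ 0.5434  0.1763  0.1099 -0.035 ] [-1.6 -0.1  0.2  0.5  0.9  2.7  0.7  2.3 -1.1 -0.4 -1.2 -0.8 -1.1  1.3
 -1.7 -1.3 -1.1 -1.4  0.5 -3.7 -0.6  1.6 -2.7 -2.1 -0.9 -1.6  0.4 -0.9
  0.5  0.2]
[0.64145875 0.18709199 0.3066455 ] [0.6394555 0.1859429 0.3066455]
```

Request:
servo_tool([
  {"offset": [0.015,0,0],"dr": [0,0,0]},
  {"offset": [0.045,0,0],"dr": [0,0,0]},
  {"offset": [0.08,0,0],"dr": [0,0,0]},
  {"offset": [0.11,0,0],"dr": [0,0,0]},
  {"offset": [0.128,-0.001,0],"dr": [0,0,0]},
  {"offset": [0.134,-0.001,0],"dr": [0,0,0]},
  {"offset": [0.134,-0.001,0.01],"dr": [0,0,0]},
  {"offset": [0.134,-0.001,0.03],"dr": [0,0,0]},
  {"offset": [0.134,-0.001,0.05],"dr": [0,0,0]},
  {"offset": [0.134,-0.001,0.07],"dr": [0,0,0]},
  {"offset": [0.134,-0.001,0.085],"dr": [0,0,0]},
  {"offset": [0.134,-0.001,0.093],"dr": [0,0,0]},
  {"offset": [0.134,-0.001,0.095],"dr": [0,0,0]},
  {"offset": [0.134,-0.001,0.095],"dr": [0,0,0]},
], gripper=-1)

```text
time_s: 7.8
position: [0.6409, 0.1872, 0.2879]
tcp_rot: [[0.994, 0.106, -0.002], [0.106, -0.994, -0.0], [-0.002, 0.0, -1.0]]
force: [-0.6, -0.5, -0.7]
opening: 0.999
grasp_force: 0.0
```

```bash
python3 - <<'E'
from h import *
s=cap('side','side3');t=cap('top','top3');c=cap('wrist','w3')
r=cv2.resize
cv2.imwrite('pics/c3.png',np.hstack([r(s['color'][120:270,60:210],(400,400)),r(t['color'][90:190,110:210],(400,400))])[:,:,::-1])
print(bot.read_state()['position'],proj(s,[.6415,.187,.3066]))
E
```

```text
[0.64250454 0.18736168 0.28995043] [118.2892104  182.38953467]
```

View pics/c3.png

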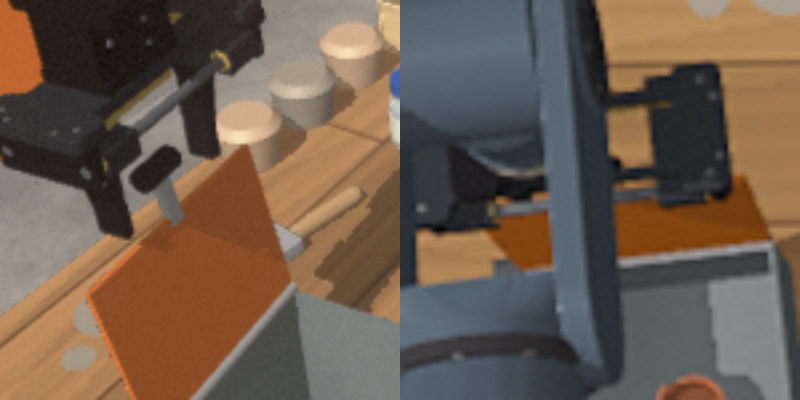

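The fingers straddle the barrel, with tips at crop (115,235) and (205,155) and the barrel at (157,168). Now I close on it.

Request:
servo_tool([
  {"offset": [0,0,0],"dr": [0,0,0]},
  {"offset": [0,0,0],"dr": [0,0,0]},
  {"offset": [0,0,0],"dr": [0,0,0]},
  {"offset": [0,0,0],"dr": [0,0,0]},
  {"offset": [0,0,0],"dr": [0,0,0]},
  {"offset": [0,0,0],"dr": [0,0,0]},
  {"offset": [0,0,0],"dr": [0,0,0]},
  {"offset": [0,0,0],"dr": [0,0,0]},
], gripper=1)

```text
time_s: 8.62
position: [0.6421, 0.1872, 0.2885]
tcp_rot: [[0.994, 0.106, -0.0], [0.106, -0.994, 0.0], [-0.0, -0.0, -1.0]]
force: [0.5, 0.8, -0.1]
opening: 0.478
grasp_force: 0.0
```

```bash
python3 - <<'E'
import numpy as np
f0=-.035
g=lambda f:np.array([-.175*np.cos(1.7-f),-.175*np.sin(1.7-f)])
# eased flap profile, 54 rows; printed as 3 calls of 18, each relative to its start (x, z-down)
n=54;u=np.linspace(0,1,n+1);s=u*u*(3-2*u);F=f0+(1.7-f0)*s
print('max rate',np.diff(F).max()*12)
for k in range(3):
    print(F[k*18].round(3));print([(g(F[i])-g(F[k*18])).round(4).tolist() for i in range(k*18+1,k*18+19)])
E
```

```text
max rate 0.5780688919372059
-0.035
[[-0.0003, -0.0001], [-0.0012, -0.0002], [-0.0027, -0.0004], [-0.0047, -0.0007], [-0.0073, -0.001], [-0.0103, -0.0014], [-0.0139, -0.0017], [-0.0179, -0.002], [-0.0224, -0.0022], [-0.0273, -0.0023], [-0.0325, -0.0023], [-0.0382, -0.0021], [-0.0442, -0.0017], [-0.0505, -0.001], [-0.057, -0.0], [-0.0638, 0.0012], [-0.0708, 0.0028], [-0.0779, 0.0047]]
0.415
[[-0.0072, 0.0023], [-0.0145, 0.005], [-0.0219, 0.008], [-0.0292, 0.0115], [-0.0364, 0.0153], [-0.0435, 0.0196], [-0.0505, 0.0242], [-0.0573, 0.0291], [-0.0639, 0.0344], [-0.0702, 0.04], [-0.0762, 0.0459], [-0.0819, 0.0521], [-0.0872, 0.0584], [-0.0922, 0.0649], [-0.0968, 0.0716], [-0.101, 0.0783], [-0.1048, 0.0851], [-0.1083, 0.0918]]
1.25
[[-0.0031, 0.0067], [-0.0058, 0.0133], [-0.0081, 0.0198], [-0.0101, 0.0262], [-0.0118, 0.0322], [-0.0132, 0.0381], [-0.0144, 0.0436], [-0.0153, 0.0488], [-0.016, 0.0537], [-0.0165, 0.0581], [-0.0168, 0.0621], [-0.0171, 0.0657], [-0.0173, 0.0688], [-0.0173, 0.0713], [-0.0174, 0.0734], [-0.0174, 0.0749], [-0.0174, 0.0758], [-0.0174, 0.0761]]
```

Request:
servo_tool([
  {"offset": [0,0,0],"dr": [0,0,0]},
  {"offset": [0,0,0],"dr": [0,0,0]},
  {"offset": [0,0,0],"dr": [0,0,0]},
  {"offset": [0,0,0],"dr": [0,0,0]},
])

```text
time_s: 8.95
position: [0.642, 0.1878, 0.2885]
tcp_rot: [[0.994, 0.106, -0.0], [0.106, -0.994, 0.001], [0.0, -0.001, -1.0]]
force: [1.2, 1.5, 0.3]
opening: 0.41
grasp_force: 30.0
```

Request:
servo_tool([
  {"offset": [0,0,0],"dr": [0,0,0]},
  {"offset": [-0.001,0,0],"dr": [0,0,0]},
  {"offset": [-0.0025,0,-0.0004],"dr": [0,0,0]},
  {"offset": [-0.0045,0,-0.0007],"dr": [0,0,0]},
  {"offset": [-0.007,0,-0.001],"dr": [0,0,0]},
  {"offset": [-0.01,0,-0.0014],"dr": [0,0,0]},
  {"offset": [-0.014,0,-0.0017],"dr": [0,0,0]},
  {"offset": [-0.018,0,-0.002],"dr": [0,0,0]},
  {"offset": [-0.0225,0,-0.0022],"dr": [0,0,0]},
  {"offset": [-0.0273,0,-0.0023],"dr": [0,0,0]},
  {"offset": [-0.0325,0,-0.0023],"dr": [0,0,0]},
  {"offset": [-0.0382,0,-0.0021],"dr": [0,0,0]},
  {"offset": [-0.0442,0,-0.0017],"dr": [0,0,0]},
  {"offset": [-0.0505,0,-0.001],"dr": [0,0,0]},
  {"offset": [-0.057,0,0],"dr": [0,0,0]},
  {"offset": [-0.0638,0,0.0012],"dr": [0,0,0]},
  {"offset": [-0.0708,0,0.0028],"dr": [0,0,0]},
  {"offset": [-0.0779,0,0.0047],"dr": [0,0,0]},
])

```text
time_s: 10.45
position: [0.5636, 0.1797, 0.2831]
tcp_rot: [[0.994, 0.106, -0.001], [0.106, -0.994, 0.002], [-0.001, -0.002, -1.0]]
force: [2.0, 6.2, -6.0]
opening: 0.409
grasp_force: 30.0
```

Request:
servo_tool([
  {"offset": [-0.0072,-0.0003,0.0028],"dr": [0,0,0]},
  {"offset": [-0.0145,-0.0006,0.0058],"dr": [0,0,0]},
  {"offset": [-0.0219,-0.001,0.009],"dr": [0,0,0]},
  {"offset": [-0.0292,-0.001,0.0125],"dr": [0,0,0]},
  {"offset": [-0.0364,-0.001,0.0163],"dr": [0,0,0]},
  {"offset": [-0.0435,-0.001,0.0206],"dr": [0,0,0]},
  {"offset": [-0.0505,-0.001,0.0252],"dr": [0,0,0]},
  {"offset": [-0.0573,-0.001,0.0301],"dr": [0,0,0]},
  {"offset": [-0.0639,-0.001,0.0354],"dr": [0,0,0]},
])

```text
time_s: 11.2
position: [0.5005, 0.1733, 0.2481]
tcp_rot: [[0.994, 0.106, 0.001], [0.106, -0.994, 0.001], [0.001, -0.0, -1.0]]
force: [0.8, 5.0, -3.4]
opening: 0.41
grasp_force: 30.0
```

Request:
servo_tool([
  {"offset": [-0.0063,-0.0003,0.0056],"dr": [0,0,0]},
  {"offset": [-0.0123,-0.0006,0.0115],"dr": [0,0,0]},
  {"offset": [-0.018,-0.001,0.0177],"dr": [0,0,0]},
  {"offset": [-0.0233,-0.001,0.024],"dr": [0,0,0]},
  {"offset": [-0.0283,-0.001,0.0305],"dr": [0,0,0]},
  {"offset": [-0.0329,-0.001,0.0372],"dr": [0,0,0]},
  {"offset": [-0.0371,-0.001,0.0439],"dr": [0,0,0]},
  {"offset": [-0.0409,-0.001,0.0507],"dr": [0,0,0]},
  {"offset": [-0.0444,-0.001,0.0574],"dr": [0,0,0]},
])

```text
time_s: 11.95
position: [0.4568, 0.169, 0.1905]
tcp_rot: [[0.994, 0.106, 0.001], [0.106, -0.994, -0.001], [0.001, 0.001, -1.0]]
force: [2.9, -0.4, -2.2]
opening: 0.409
grasp_force: 30.0
```

Request:
servo_tool([
  {"offset": [-0.003,0,0.0067],"dr": [0,0,0]},
  {"offset": [-0.0055,0,0.0133],"dr": [0,0,0]},
  {"offset": [-0.0076,0,0.0198],"dr": [0,0,0]},
  {"offset": [-0.0096,0,0.0262],"dr": [0,0,0]},
  {"offset": [-0.0112,0,0.0322],"dr": [0,0,0]},
  {"offset": [-0.0125,0,0.0381],"dr": [0,0,0]},
  {"offset": [-0.0137,0,0.0436],"dr": [0,0,0]},
  {"offset": [-0.0146,0,0.0488],"dr": [0,0,0]},
  {"offset": [-0.0153,0,0.0537],"dr": [0,0,0]},
  {"offset": [-0.0158,0,0.0581],"dr": [0,0,0]},
  {"offset": [-0.0161,0,0.0621],"dr": [0,0,0]},
  {"offset": [-0.0164,0,0.0657],"dr": [0,0,0]},
  {"offset": [-0.0166,0,0.0688],"dr": [0,0,0]},
  {"offset": [-0.0166,0,0.0713],"dr": [0,0,0]},
  {"offset": [-0.0167,0,0.0734],"dr": [0,0,0]},
  {"offset": [-0.0167,0,0.0749],"dr": [0,0,0]},
  {"offset": [-0.0167,0,0.0758],"dr": [0,0,0]},
  {"offset": [-0.0167,0,0.0765],"dr": [0,0,0]},
  {"offset": [-0.0167,0,0.0765],"dr": [0,0,0]},
])

```text
time_s: 13.53
position: [0.4402, 0.1674, 0.1165]
tcp_rot: [[0.994, 0.107, 0.001], [0.107, -0.994, -0.001], [0.001, 0.001, -1.0]]
force: [-3.2, -5.7, 19.7]
opening: 0.409
grasp_force: 30.0
```

The upward force shows the flap resting on the bin. I'll ease off, release, and lift clear.

Request:
servo_tool([
  {"offset": [0,0,-0.0005],"dr": [0,0,0]},
  {"offset": [0,0,-0.0005],"dr": [0,0,0]},
  {"offset": [0,0,-0.0005],"dr": [0,0,0]},
  {"offset": [0,0,-0.0005],"dr": [0,0,0]},
  {"offset": [0,0,-0.0005],"dr": [0,0,0]},
  {"offset": [0,0,-0.0005],"dr": [0,0,0]},
  {"offset": [0,0,-0.0005],"dr": [0,0,0]},
  {"offset": [0,0,-0.0005],"dr": [0,0,0]},
  {"offset": [0,0,-0.0005],"dr": [0,0,0]},
], gripper=-1)

```text
time_s: 14.28
position: [0.44, 0.1677, 0.1149]
tcp_rot: [[0.994, 0.106, -0.0], [0.106, -0.994, 0.0], [-0.0, -0.0, -1.0]]
force: [0.6, 0.5, -0.4]
opening: 0.966
grasp_force: 0.0
```

Request:
servo_tool([
  {"offset": [0,0,-0.01],"dr": [0,0,0]},
  {"offset": [0,0,-0.03],"dr": [0,0,0]},
  {"offset": [0,0,-0.06],"dr": [0,0,0]},
  {"offset": [0,0,-0.09],"dr": [0,0,0]},
  {"offset": [0,0,-0.12],"dr": [0,0,0]},
  {"offset": [0,0,-0.14],"dr": [0,0,0]},
  {"offset": [0,0,-0.15],"dr": [0,0,0]},
  {"offset": [0,0,-0.15],"dr": [0,0,0]},
  {"offset": [0,0,-0.15],"dr": [0,0,0]},
])

```text
time_s: 15.03
position: [0.4401, 0.1677, 0.2653]
tcp_rot: [[0.994, 0.106, 0.001], [0.106, -0.994, 0.0], [0.001, -0.0, -1.0]]
force: [-0.3, -0.1, -0.4]
opening: 0.999
grasp_force: 0.0
```

```bash
python3 - <<'E'
from h import *
s=cap('side','side4')
E
```

```text
(no output)
```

View pics/side4.png

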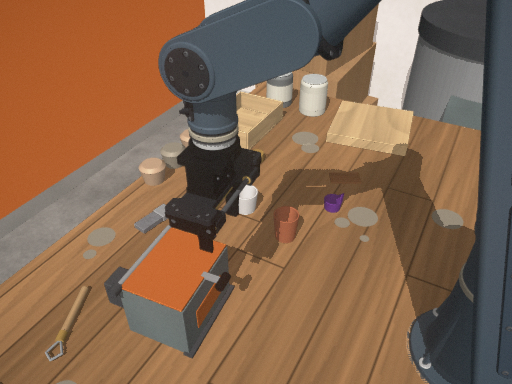

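The flap lies level on the bin with its grip at (222,283). The hand is clear above it, and the cup stands at (286,224) as before.

```bash
python3 -c "
from rig import ticket
print(ticket.hand_in())"
```

```text
the job is handed in; nothing more can be done
None
```

The job is handed in, though no verdict came back: the broken cup foot is in the bin, the flap was eased fully shut without slamming, and the whole terracotta cup stands where it was.

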